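# Return the spacer plates to the gauge rack

### The arm

A 6-joint arm with a two-finger parallel gripper is mounted at the origin on the work surface. World frame = base frame: x ahead of the robot, y to its left, z up, the work surface at z = 0. Lengths are in mm, angles in degrees, forces in N, time in s.
With the tool pointing down it reaches from about 350 to 850 mm from the base axis. Payload 8.1 kg.
Tool frame: the origin (TCP) lies at the very end of the fingers, on their centre line; the grasp point (between the pads) lies 19 mm behind it; z points along the fingers, y is the line along which they close (so a half turn about z gives the same grasp; the last joint's range is limited). The gripper opens to 85 mm and grips with 20 to 120 N. Pads are 22 mm wide; open, the fingers measure 114 mm over their backs; the gripper's body (76 mm by 85 mm) begins 54 mm behind the grasp point. The pads swing forward as they close: fully open they stand 13 mm farther back than shut.
Start: joints at [-4.893, 7.471, 85.268, -0, 87.261, -4.893], TCP at [600.004, 0.022, 231.292] pointing down, gripper open.
Joint ranges: [-169.43, 169.43], [-51.17, 129.36], [1.28, 143.12], [-76.62, 256.62], [0, 156.53], [-152.29, 152.29]. Speed limits (degrees/s): [136.94, 136.94, 159.86, 180, 180, 180].

### API

Orientations are given as [roll, pitch, yaw] about the fixed x, y, z axes, in that order (R = Rz(yaw) Ry(pitch) Rx(roll)).
In Python, from bench import sense, eyes, job, models gives the robot as it stands. The module is installed in compiled form; this text tells all that it offers.
- The arm moves only by the tool apply_moves, never from a script. Its argument "rows" is a list of rows, each a list of 6 numbers: the shift along the tool's x, y, z in mm, then the turn, a rotation vector about the tool's x, y, z in rad. In form: [[dx, dy, dz, rx, ry, rz], ...]. A call has exactly 5 rows; each row shifts and turns the commanded pose from where the row before left it, along the tool's axes as they then stand; what a row does not reach is not made up. A row lasts 1/8 s, in which the tool goes at most 62.5 mm and 10.7 degrees, less where a joint would pass 70% of its speed; a pose out of reach is approached as far as the arm can. A call is refused whole if a number of a shift passes 62.5 or a number of a turn 0.188, either way. A call with a gripper value outside its range is refused whole. "fingers" is the finger opening in mm, from 0 to 85.4, set as the call begins (left out, the last holds). The fingers move at their own pace and stop on an object; "grip_force" is the grip in N (left out, the last holds). Time passes only in rows, so rows that do not move let the fingers close, or fill a call up. It gives the time, the measured TCP pose, the force, the opening and the grip force at its end, in the units of the state.
- sense(): the state, without advancing time (a new reading comes with each control period).
- eyes.snapshot(name): name is "scene" or "side" or "wrist"; returns (picture, depth): 420x560x3 uint8, red, green, blue; 420x560 float32, mm along the optical axis (not along the pixel's ray), 0 where there is no reading.
- eyes.get_calibration(name): a dict with "intrinsics" (3x3 intrinsics, pixels), "R" (3x3) and "t" (3): a world point X has camera coordinates R X + t; the wrist camera has in their place "mount" (4x4, takes a point from camera to tool coordinates, whose origin is the TCP and whose axes are the flange's). Camera axes: x right, y down, z forward; pixel columns grow to the right and rows downward; lengths in mm; the calibration is good to about 2 mm. A picture is of the moment at which its call begins: read the wrist's pose just before it. get_calibration takes no time and is no camera call.
- job.hand_in(): hands the job in; it is judged then, once.
Trained networks look in the newest picture that a camera, given by its name, has taken for a name from the list of things; names that differ only in an ending like _2 or _b are one class to them, and where a whole thing is asked for, a point or a joint stands for the part that bears it (a point fixed in the world has none). Each returns a list of dicts, best first, with "confidence" (0 to 1); they miss things now and then, are a little off and sometimes report something else, mostly with a low value. They report only what shows in the picture. A call takes as long as a camera call. They do not tell look-alikes from the thing itself.
- models.boxes_of(name, camera): "xyz" ([x, y, z] in mm, in world coordinates, good to about 4 mm: the middle of the surface that is visible of it).
- models.cut_out(name, camera): "pixels" (420x560 bool, what is visible of it).
- models.place_of(name, camera): "xyz" ([x, y, z] in mm, in world coordinates, good to about 4 mm: a listed point, or the origin of a listed thing).
The state is a dict: "time": time; "joint_pos": joint angles; "qd": joint speeds; "joint_efforts": joint torques, N m; "tool_pos": TCP position; "tcp_rot": TCP orientation; "ft_force": force on the tool from outside, world axes, zero at the start; "wrist_torque": the same for the moment, N m; "finger_gap": finger opening in mm; "grip_force": force on a finger pad.
Only numpy, scipy, OpenCV 4.12 (cv2) and the standard library are available. Lean on these libraries where they do the work, as an engineer would, in place of code of your own. Each camera call takes 0.05 s, during which the arm holds its last target. There are 200 camera calls.

### The job

Put the two stage spacer plates, now standing in their white cleaning stands, back into the gauge rack: each goes upright into the narrowest slot that takes its thickness (the thin blue-topped one in the blue slot, the thick orange-topped one in the orange slot). Press each gently down through the sprung jaw until it bottoms on its stop, which was set at a different height in every slot, never forcing it (no more than 15 N), then let go and leave the other things on the bench where they are.

Things in the scene. Friction and masses are not known exactly. Their poses are not given: they have to be found in the camera images.
- plate_thin_center (a point): Centre (half-way up) of the thin spacer plate: a rigid aluminium plate 50 mm wide, 85 mm tall, 8 mm thick, about 110 g; lower 60 mm bare aluminium, upper 25 mm blue. x runs along its 50 mm width, y across its thickness, z up. It starts upright in a stand, lower edge 5 mm above the bench. Grip it across its thickness close to the top: seated, it stands 39 to 55 mm proud of the rack.
- plate_thick_center (a point): Centre (half-way up) of the thick spacer plate: a rigid aluminium plate 50 mm wide, 85 mm tall, 16 mm thick, about 220 g; upper 25 mm orange. Axes, start and grip as for the thin plate.
- plate_thin: The thin blue-topped plate itself; origin at the centre of its lower face, axes as for its centre point.
- plate_thick: The thick orange-topped plate itself; origin at the centre of its lower face, axes as for its centre point.
- rack: Gauge rack fixed to the bench: white box 94 (x) by 176 (y) by 60 mm high, origin at the centre of its underside. Three slots in a row along its y, at x = 0: y = -50 mm blue (8 mm plate), 0 yellow (12 mm plate, in use elsewhere; stays empty), +50 mm orange (16 mm plate). Plates stand in them with their width along the rack's x, either way round; a slot is 62 mm long in x, 72 mm at its flared top.
- slot_blue (a point): Centre of the blue slot's mouth, level with the rack's top (60 mm above the bench); axes as the rack. All slots are funnels. On the -y side is a fixed wall: below 48 mm above the bench its face is half the plate's thickness from this centre line; above that it slopes back 6 mm up to the top. A too thick plate sticks in the funnel; a too thin one drops through, not gripped.
- slot_orange (a point): Centre of the orange slot's mouth; axes as the rack. The +y side of every slot is a sprung jaw. It slopes back 8 mm from 46 up to 58 mm above the bench; from 46 down to 20 mm it leaves a gap 2 mm narrower than the plate. The plate pushes it aside in y (4 mm at most; 2.4 N preload, 1.2 N per mm), which takes about 8 N downwards at the funnel's foot, then 3 to 6 N of drag; a plate does not fall through by its weight.
- stop8: Mount of the adjustable stop under the blue slot; origin on the bench below the slot's centre. The stop's flat top lies 14 to 30 mm above the bench, set anew each time and in each slot; this pose does not tell it. It has a firm rubber pad (8 N per mm): feel for the force rising above the jaw's drag.
- stop16: Mount of the adjustable stop under the orange slot, like that of the blue slot but set independently; origin on the bench below the slot's centre.
- oil_bottle: Bystander: small amber immersion-oil bottle with black cap, 36 mm across, 75 mm tall; origin at the centre of its underside.
- dish: Bystander: shallow glass dish, 90 mm across, 18 mm high; origin at the centre of its underside.
- objective: Bystander: brass microscope objective standing on end, 30 mm across, 47 mm tall; origin at the centre of its underside.
- slide_box: Bystander: closed blue slide box, 60 x 85 x 34 mm; origin at the centre of its underside.
There are look-alikes about, which are no part of the job. Leave any black look-alike of the plate_thick alone.

How it is judged:
By the outcome, as a careful person would: the job done as asked, in the order asked, and still so for the second after the job is handed in, with the robot touching nothing.
It also fails if it takes over 56 s, if anything falls off the work surface, if the arm or the gripper's body presses on something with over 40 N, if the wrist force passes 120 N, or if a joint passes its speed limit or range.

## Working session

There is one attempt and no reset: what is moved stays moved. The work goes in short steps, Python scripts to look and compute and a tool call to move; the robot and the scene stay as the last step left them, time stands still between calls to the robot, and variables do not carry over. Pictures are saved under pics/ and viewed, at most 10 in all, crops included, and the job is handed in when it is done.

Besides the shell and the picture viewer there is one more tool, called after "Request:" as a command line: name --pt "numbers of a row" for each row, then --argument value for the rest. apply_moves: Moves the arm, as the interface text tells. Its arguments: {"type":"object","properties":{"rows":{"type":"array"},"fingers":{"type":"number"},"grip_force":{"type":"number"}},"required":["rows"]}

```bash
mkdir -p pics; cat > h.py <<'E'
from bench import sense, eyes, job, models
import numpy as np, cv2
from scipy.spatial.transform import Rotation as Ro
def cam(name):
    c=eyes.get_calibration(name);K=np.array(c["intrinsics"])
    if name=="wrist":
        s=sense();M=np.eye(4);M[:3,:3]=Ro.from_euler('xyz',s["tcp_rot"],degrees=True).as_matrix();M[:3,3]=s["tool_pos"]
        T=M@np.array(c["mount"]);return K,T
    R=np.array(c["R"]);t=np.array(c["t"]);T=np.eye(4);T[:3,:3]=R.T;T[:3,3]=-R.T@t;return K,T
def snap(name):
    K,T=cam(name);p,d=eyes.snapshot(name)
    v,u=np.mgrid[:420,:560];X=np.stack([(u-K[0,2])/K[0,0]*d,(v-K[1,2])/K[1,1]*d,d],-1)
    W=X@T[:3,:3].T+T[:3,3];W[d<=0]=np.nan
    return p,d,W
def save(n,p): cv2.imwrite("pics/"+n,p[:,:,::-1])
def px(name,X):
    K,T=cam(name);c=T[:3,:3].T@(np.array(X)-T[:3,3]);q=K@c;return q[:2]/q[2]
E
python3 - <<'E'
from h import *
ps=[]
for c in ("scene","side"):
    p,d,W=snap(c);save(c+"0.png",p);ps.append(p)
    for n in ("plate_thin","plate_thick","rack","slot_blue","slot_orange","oil_bottle","dish","objective","slide_box"):
        for r in models.place_of(n,c)[:3]: print(c,n,np.round(r["xyz"]),round(r["confidence"],2),np.round(px(c,r["xyz"])))
print(sense())
E
```

```text
scene plate_thin [519. 281.   6.] 0.56 [382. 209.]
scene plate_thick [441.  73.   1.] 0.93 [281. 195.]
scene plate_thick [546. 103.   7.] 0.75 [303. 221.]
scene plate_thick [656.  20.   1.] 0.68 [269. 265.]
scene slot_blue [ 498. -234.   57.] 0.62 [132. 197.]
scene slot_blue [547. 106.   5.] 0.19 [304. 223.]
scene slot_orange [ 486. -129.   62.] 0.65 [186. 189.]
scene oil_bottle [762. -13.  -1.] 0.9 [256. 314.]
scene dish [715. 157.   2.] 0.79 [350. 283.]
scene objective [376.  15.   0.] 0.67 [253. 180.]
scene slide_box [ 731. -215.    2.] 0.65 [130. 309.]
side plate_thin [519. 284.   0.] 0.82 [196. 186.]
side plate_thick [546. 105.   4.] 0.84 [247. 217.]
side plate_thick [441.  68.  -2.] 0.84 [206. 247.]
side plate_thick [658.  22.   1.] 0.77 [318. 221.]
side rack [ 490. -182.    1.] 0.56 [315. 321.]
side slot_blue [ 494. -229.   61.] 0.92 [343. 309.]
side slot_orange [ 481. -128.   61.] 0.57 [289. 270.]
side oil_bottle [762. -11.  -4.] 0.71 [369. 214.]
side oil_bottle [ 497. -231.   58.] 0.37 [346. 311.]
side dish [720. 151.  -3.] 0.72 [304. 187.]
side dish [382.   9.   1.] 0.63 [1
[... 157 characters left out ...]
23.]
{'time': 1.0, 'joint_pos': array([-4.89384570e+00,  7.47129377e+00,  8.52685764e+01,  1.11440252e-03,
        8.72625013e+01, -4.89270090e+00]), 'qd': array([ 0.00610193, -0.03067787, -0.08894498, -0.04191542,  0.10450028,
       -0.02103868]), 'joint_efforts': array([ 1.42434510e-04, -5.69338632e+01, -5.00875747e+01, -1.03813343e-04,
        1.15857438e-03, -3.33571954e-06]), 'tool_pos': array([5.99990742e+02, 2.20158532e-02, 2.31283440e+02]), 'tcp_rot': array([-1.79997732e+02, -1.31133216e-03,  8.99988019e+01]), 'ft_force': array([ 0.83281552, -0.21630374, -0.51393924]), 'wrist_torque': array([ 0.03217858, -0.04490951, -0.02457322]), 'grip_force': 0.0, 'finger_gap': 85.26491022926359}
```

View pics/scene0.png

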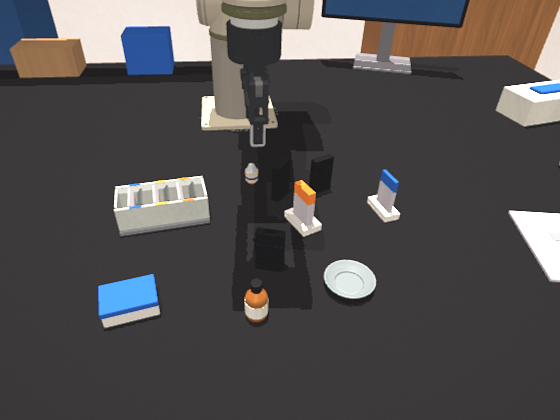

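View pics/side0.png

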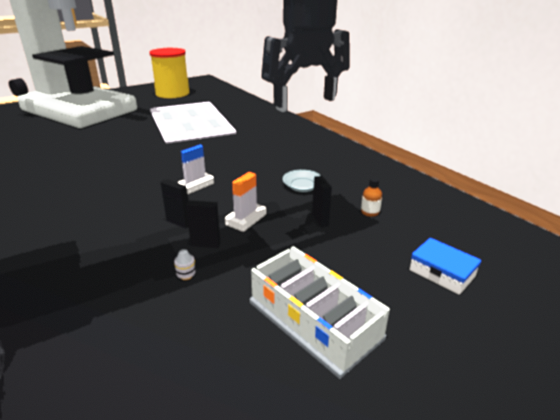

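The scene shows the orange-topped plate at (303,205), the blue-topped one at (388,192) and black look-alikes at (320,173), (280,180) and (270,248). The rack is at (162,205) with blue on its left (-y) side. I choose the coloured tops and will check them by colour and a crop.

```bash
python3 - <<'E'
from h import *
V={}
for c in ("scene","side"):
    p,d,W=snap(c);V[c]=(p,W)
    hsv=cv2.cvtColor(p,cv2.COLOR_RGB2HSV);Z=W[...,2]
    for nm,lo,hi,ctr in (("thin",100,125,(519,283)),("thick",3,20,(546,104))):
        m=(hsv[...,0]>=lo)&(hsv[...,0]<=hi)&(hsv[...,1]>120)&(np.hypot(W[...,0]-ctr[0],W[...,1]-ctr[1])<45)&(Z>60)
        P=W[m]; r=cv2.minAreaRect(P[:,:2].astype(np.float32))
        T=P[P[:,2]>np.nanpercentile(P[:,2],97)-5]; rt=cv2.minAreaRect(T[:,:2].astype(np.float32))
        print(c,nm,len(P),"z",np.round(np.percentile(P[:,2],[2,50,98])),"rect",np.round(r[0]),np.round(r[1]),round(r[2],1),"top",len(T),np.round(rt[0],1),np.round(rt[1]),round(rt[2],1))
    m=(np.abs(Z-60)<5)&(np.hypot(W[...,0]-490,W[...,1]+182)<130)
    r=cv2.minAreaRect(W[m][:,:2].astype(np.float32));print(c,"rack",m.sum(),np.round(r[0],1),np.round(r[1]),round(r[2],1),np.median(Z[m]))
    # black tall things
    m=(p.max(2)<60)&(Z>25)&(Z<110)&(W[...,0]>330)&(W[...,0]<800)&(np.abs(W[...,1])<350)
    n,l,st,ce=cv2.connectedComponentsWithStats(m.astype(np.uint8))
    for i in range(1,n):
        if st[i,4]>60:
            P=W[l==i];print(c,"black",st[i,4],np.round(ce[i]),np.round(np.percentile(P,[3,50,97],axis=0)).tolist())
p=V["side"][0];save("crop1.png",np.hstack([cv2.resize(V["scene"][0][150:280,240:420],(400,290)),cv2.resize(p[130:260,140:320],(400,290))]))
E
```

```text
scene thin 239 z [68. 83. 92.] rect [519. 283.] [52. 11.] 11.5 top 86 [518.1 283.3] [50. 10.] 10.4
scene thick 273 z [66. 81. 92.] rect [543. 103.] [52. 18.] 23.5 top 83 [542.7 102.8] [51. 18.] 23.2
scene rack 1197 [ 490.3 -178.8] [ 88. 176.] 7.5 59.39340806388827
scene black 595 [321. 169.] [[422.0, 139.0, 27.0], [436.0, 161.0, 61.0], [446.0, 187.0, 87.0]]
scene black 524 [281. 174.] [[427.0, 50.0, 27.0], [452.0, 69.0, 63.0], [464.0, 91.0, 87.0]]
scene black 955 [270. 244.] [[654.0, -4.0, 28.0], [667.0, 20.0, 64.0], [675.0, 43.0, 87.0]]
scene black 81 [257. 288.] [[759.0, -21.0, 62.0], [770.0, -12.0, 70.0], [772.0, -4.0, 76.0]]
side thin 250 z [69. 81. 92.] rect [518. 282.] [52. 13.] 9.6 top 80 [517.4 282.6] [50. 11.] 10.5
side thick 326 z [68. 82. 92.] rect [541. 102.] [51. 19.] 23.5 top 113 [541.7 102.4] [51. 18.] 21.5
side rack 2909 [ 489.5 -178.6] [ 85. 178.] 8.0 59.61784079250015
side black 605 [322. 196.] [[646.0, -5.0, 27.0], [654.0, 7.0, 62.0], [666.0, 42.0, 87.0]]
side black 1845 [191. 210.] [[413.0, 50.0, 27.0], [431.0, 77.0, 61.0], [459.0, 180.0, 87.0]]
side black 80 [374. 182.] [[753.0, -21.0, 65.0], [758.0, -16.0, 73.0], [769.0, -7.0, 77.0]]
```

View pics/crop1.png

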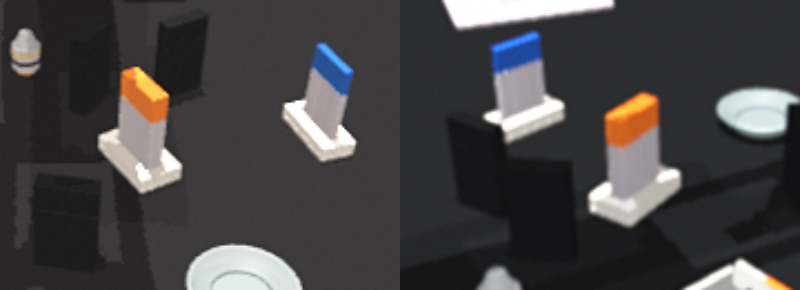

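The crop confirms it: coloured tops and bare aluminium on white stands are the targets, the black ones are decoys. Setting out for the thin plate (yaw ≈10.4°).

Request:
apply_moves --pt "40 -12 10 0 0 0" --pt "60 -18 15 0 0 0" --pt "60 -17 15 0 0 0" --pt "60 -17 15 0 0 0" --pt "60 -17 15 0 0 0" --fingers 60

```text
time: 1.72
tool_pos: [520.2, 275.4, 162.7]
tcp_rot: [180.0, -0.0, 90.0]
ft_force: [0.9, 0.2, -0.3]
finger_gap: 59.7
grip_force: 0.0
```

Request:
apply_moves --pt "0 0 0 0 0 0.18" --pt "0 0 0 0 0 0.18" --pt "0 0 0 0 0 0.18" --pt "0 0 0 0 0 0.18" --pt "0 0 0 0 0 0.18"

```text
time: 2.35
tool_pos: [520.8, 273.7, 162.9]
tcp_rot: [180.0, -0.0, 38.1]
ft_force: [0.0, 0.8, -0.0]
finger_gap: 60.1
grip_force: 0.0
```

Request:
apply_moves --pt "0 0 0 0 0 0.18" --pt "0 0 0 0 0 0.18" --pt "0 0 0 0 0 0.13" --pt "0 0 0 0 0 0" --pt "0 0 0 0 0 0"

```text
time: 2.98
tool_pos: [520.8, 273.7, 162.9]
tcp_rot: [-180.0, -0.0, 10.5]
ft_force: [0.1, 1.0, -0.0]
finger_gap: 60.1
grip_force: 0.0
```

```bash
cat > look.py <<'E'
from h import *
import sys
def look(col,ctr,zlo=60,R=50):
    s=sense();p,d,W=snap("wrist");hsv=cv2.cvtColor(p,cv2.COLOR_RGB2HSV)
    lo,hi=(100,125) if col=="blue" else (3,20)
    m=(hsv[...,0]>=lo)&(hsv[...,0]<=hi)&(hsv[...,1]>110)&(np.hypot(W[...,0]-ctr[0],W[...,1]-ctr[1])<R)&(W[...,2]>zlo)
    P=W[m];print("n",len(P))
    if len(P)>20:
        zt=np.percentile(P[:,2],90);T=P[np.abs(P[:,2]-zt)<4];r=cv2.minAreaRect(T[:,:2].astype(np.float32))
        print("ztop",zt,"rect",np.round(r[0],1),np.round(r[1],1),round(r[2],1),len(T))
    return s,p,W
E
python3 - <<'E'
from look import *
s,p,W=look("blue",(518,283))
print(np.round(s["tool_pos"],1),np.round(s["tcp_rot"],1),np.round(s["joint_pos"],1),s["time"],s["ft_force"],s["finger_gap"])
print(np.round(cam("wrist")[1],2), eyes.get_calibration("wrist")["mount"])
save("w1.png",p)
E
```

```text
n 448
ztop 89.25743719019896 rect [520.1 282.8] [49.6  8.1] 11.7 366
[520.8 273.7 162.9] [-180.    -0.    10.5] [ 22.7   8.   91.9  -0.   80.1 102.2] 2.975 [ 0.1477306   1.00429674 -0.04882506] 60.06810743038225
[[ 1.8000e-01 -9.3000e-01 -3.1000e-01  6.0245e+02]
 [-9.8000e-01 -1.7000e-01 -6.0000e-02  2.8886e+02]
 [-0.0000e+00  3.2000e-01 -9.5000e-01  3.0410e+02]
 [ 0.0000e+00  0.0000e+00  0.0000e+00  1.0000e+00]] [[ 4.16449307e-04 -9.47703514e-01 -3.19151806e-01  8.30076690e+01]
 [ 9.99999883e-01  4.73151796e-04 -1.00135301e-04 -1.10569721e-01]
 [ 2.45905827e-04 -3.19151727e-01  9.47703601e-01 -1.41214908e+02]
 [ 0.00000000e+00  0.00000000e+00  0.00000000e+00  1.00000000e+00]]
```

View pics/w1.png

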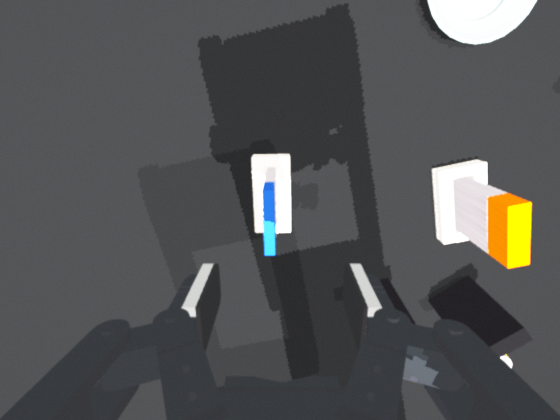

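Wrist view: blue top at (268,220), between and ahead of the fingers, lengthwise as wanted. Correcting sideways by 9 mm and descending to z≈62.

Request:
apply_moves --pt "0.4 -9.4 0 0 0 -0.01" --pt "0 0 25 0 0 0" --pt "0 0 30 0 0 0" --pt "0 0 26 0 0 0" --pt "0 0 20 0 0 0" --fingers 45

```text
time: 3.65
tool_pos: [519.0, 283.3, 60.5]
tcp_rot: [180.0, 0.1, 11.0]
ft_force: [0.3, -0.0, -0.2]
finger_gap: 45.2
grip_force: 0.0
```

Request:
apply_moves --pt "0 0 0 0 0 0" --pt "0 0 0 0 0 0" --pt "0 0 0 0 0 0" --pt "0 0 0 0 0 0" --pt "0 0 0 0 0 0" --fingers 0 --grip_force 60

```text
time: 4.28
tool_pos: [520.4, 283.3, 63.2]
tcp_rot: [-180.0, -0.1, 10.9]
ft_force: [-0.6, 0.1, 5.5]
finger_gap: 7.0
grip_force: 60.8
```

Request:
apply_moves --pt "0 0 -5 0 0 0" --pt "0 0 -15 0 0 0" --pt "0 0 -30 0 0 0" --pt "0 0 -35 0 0 0" --pt "0 0 -25 0 0 0"

```text
time: 4.9
tool_pos: [520.1, 283.2, 174.7]
tcp_rot: [-180.0, -0.1, 10.9]
ft_force: [1.0, 0.5, -0.7]
finger_gap: 7.5
grip_force: 59.9
```

```bash
python3 - <<'E'
from look import *
s,p,W=look("blue",(519,283))
print(s["tool_pos"],s["tcp_rot"],s["ft_force"],s["finger_gap"],s["joint_pos"])
c=np.array([496.7,-228.2]);t=s["tool_pos"][:2]
y=np.radians(s["tcp_rot"][2]);d=c-t;print("tool shift",d[0]*np.cos(y)+d[1]*np.sin(y),d[0]*np.sin(y)-d[1]*np.cos(y))
E
```

```text
n 2095
ztop 200.91397229224023 rect [519.2 283.3] [51.   8.3] 10.8 1656
[520.0747295  283.19333754 174.71562008] [-1.79971898e+02 -1.21904597e-01  1.09315966e+01] [ 0.9942622   0.51482168 -0.72940643] 7.4856776131963 [2.36089522e+01 7.99174910e+00 9.06551536e+01 6.71743782e-04
 8.12279972e+01 1.02677224e+02]
tool shift -119.92964064154758 497.6810273185395
```

Request:
apply_moves --pt "-8 33 0 0 0 0" --pt "-12 50 0 0 0 0" --pt "-13 54 0 0 0 0" --pt "-13 54 0 0 0 0" --pt "-13 54 0 0 0 0"

```text
time: 5.58
tool_pos: [507.6, 29.6, 172.0]
tcp_rot: [180.0, -0.0, 10.9]
ft_force: [1.4, -0.3, -1.5]
finger_gap: 7.0
grip_force: 59.9
```

Request:
apply_moves --pt "-13 54 0 0 0 0" --pt "-13 54 0 0 0 0" --pt "-13 54 0 0 0 0" --pt "-12 52 0 0 0 0" --pt "-10 38 0 0 0 0"

```text
time: 6.2
tool_pos: [495.4, -230.0, 171.9]
tcp_rot: [180.0, -0.0, 10.9]
ft_force: [0.2, 0.1, -0.7]
finger_gap: 7.1
grip_force: 59.9
```

Request:
apply_moves --pt "0 0 0 0 0 0.055" --pt "0 0 0 0 0 0" --pt "0 0 0 0 0 0" --pt "0 0 0 0 0 0" --pt "0 0 0 0 0 0"

```text
time: 6.82
tool_pos: [496.1, -227.3, 171.9]
tcp_rot: [180.0, -0.0, 7.8]
ft_force: [0.0, -0.6, -1.8]
finger_gap: 6.4
grip_force: 60.0
```

```bash
cat > rack.py <<'E'
from h import *
def rk(c,R=130):
    p,d,W=snap(c);Z=W[...,2]
    m=(np.abs(Z-60)<4)&(np.hypot(W[...,0]-490,W[...,1]+179)<R)
    r=cv2.minAreaRect(W[m][:,:2].astype(np.float32));print(c,"rack",m.sum(),np.round(r[0],1),np.round(r[1]),round(r[2],1))
    return p,W,m
E
python3 - <<'E'
from look import *; from rack import *
s=sense();print(s["tool_pos"],s["tcp_rot"],s["ft_force"],s["time"])
p,W,m=rk("wrist");save("w2.png",p)
for n in ("slot_blue","slot_orange","rack"):
  for r in models.place_of(n,"wrist")[:2]:print(n,np.round(r["xyz"],1),r["confidence"],px("wrist",r["xyz"]))
print(px("wrist",(496.7,-228.2,60)))
E
```

```text
[ 496.08625007 -227.30943176  171.92225806] [ 1.79999817e+02 -4.85361677e-04  7.84835332e+00] [ 0.03296509 -0.6357061  -1.76349918] 6.825
wrist rack 5382 [ 490.5 -179.5] [ 83. 177.] 7.9
slot_blue [ 497.5 -229.7   63.5] 0.66 [284.32229872 207.38860796]
slot_orange [ 486.4 -132.3   58.9] 0.8 [165.77568908 202.97629452]
slot_orange [ 496.9 -230.2    1.5] 0.45 [284.07849917 188.64098272]
rack [ 491.  -182.     3.2] 0.85 [235.21268738 188.3378714 ]
rack [ 494.5 -231.7   61.3] 0.34 [286.03232492 210.19493755]
[282.19655446 206.64988694]
```

View pics/w2.png

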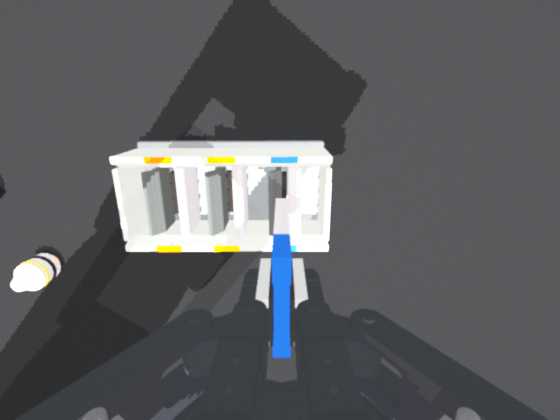

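Wrist view: rack spans columns 115–330, with blue labels at (284,160) and (288,248) and the held plate's foot at (283,215) just above the blue slot. I'll measure the labels and plate in rack coordinates.

```bash
cat > lab.py <<'E'
from rack import *
def labels(c,plate=None):
    p,W,m=rk(c);hsv=cv2.cvtColor(p,cv2.COLOR_RGB2HSV);Z=W[...,2];H=hsv[...,0]
    a=np.radians(7.8);o=np.array([490.3,-179.2]);D=W[...,:2]-o
    X=D[...,0]*np.cos(a)+D[...,1]*np.sin(a);Y=-D[...,0]*np.sin(a)+D[...,1]*np.cos(a)
    rr=(np.abs(Z-60)<4)&(np.abs(X)<60)&(np.abs(Y)<100)
    print("rack ext X",np.round(np.percentile(X[rr],[.3,99.7]),1),"Y",np.round(np.percentile(Y[rr],[.3,99.7]),1))
    for n,lo,hi in (("blue",100,125),("yellow",22,35),("orange",5,20)):
        for sgn in (-1,1):
            k=rr&(H>=lo)&(H<=hi)&(hsv[...,1]>120)&(sgn*X>30)
            if k.sum()>3:print(n,sgn,k.sum(),np.round([X[k].mean(),(Y[k].min()+Y[k].max())/2,Y[k].mean()],1),"w",round(np.ptp(Y[k]),1))
    # height profile along Y through slots
    for y in range(-76,77,4):
        k=(np.abs(X-12)<8)&(np.abs(Y-y)<1)&(Z<75)
        if k.sum():print(y,round(float(np.median(Z[k]))),end="; ")
    if plate:
        lo,hi=plate
        k=(H>=lo)&(H<=hi)&(hsv[...,1]>110)&(Z>100)
        print("\nplate",k.sum(),np.round(np.nanmean([[np.percentile(X[k],2),np.percentile(X[k],98)],[np.percentile(Y[k],2),np.percentile(Y[k],98)]],axis=1),1),cv2.minAreaRect(W[k][:,:2].astype(np.float32)),np.percentile(Z[k],[1,99]))
E
python3 - <<'E'
from lab import *
labels("wrist",(100,125));print();labels("side",(100,125));print();labels("scene",(100,125))
s=sense();print(s["tool_pos"],s["tcp_rot"],s["ft_force"],s["time"])
E
```

```text
wrist rack 5429 [ 490.4 -179.8] [ 83. 176.] 7.9
rack ext X [-40.9  41.5] Y [-88.6  87.1]
blue 1 144 [ 38.7 -50.4 -50.3] w 19.8
yellow -1 243 [-38.3  24.3  23.9] w 71.1
yellow 1 262 [38.6 25.  18.7] w 71.2
orange 1 28 [39.1 50.3 50. ] w 11.8
-76 8; -72 8; -68 8; -64 57; -60 57; -56 49; -52 23; -48 46; -44 52; -40 56; -36 8; -32 8; -28 9; -24 9; -20 8; -16 9; -12 57; -8 49; 0 15; 4 37; 8 52; 12 56; 24 9; 28 9; 32 31; 36 58; 40 49; 52 20; 56 37; 60 52; 64 56; 68 52; 
plate 2286 [ -0.8 -48.7] ((495.22705078125, -227.1472930908203), (51.322757720947266, 8.989052772521973), 7.662878036499023) [174.82937752 204.96917154]

side rack 2530 [ 489.7 -178.3] [ 84. 179.] 8.1
rack ext X [-42.5  41. ] Y [-88.1  88.1]
blue -1 52 [-38.9 -49.4 -49.8] w 20.7
blue 1 40 [ 38.3 -49.4 -49.6] w 20.0
yellow -1 50 [-39.   24.4   8. ] w 69.7
orange -1 32 [-39.7  49.7  48.1] w 18.1
orange 1 30 [37.9 51.1 51.3] w 19.8
-64 60; -60 49; -48 45; -44 52; -40 58; -36 57; -16 49; -12 49; 4 45; 8 52; 12 58; 16 57; 32 60; 36 49; 56 43; 60 53; 64 58; 68 57; 
plate 355 [-17.8 -48. ] ((480.895263671875, -226.29495239257812), (28.191862106323242, 15.016045570373535), 38.96888732910156) [176.16145963 200.88125994]

scene rack 1098 [ 489.9 -179.3] [ 86. 176.] 8.2
rack ext X [-43.   42.5] Y [-87.4  87.8]
blue -1 18 [-38.4 -50.2 -50.5] w 17.8
blue 1 16 [ 38.2 -49.3 -48.8] w 18.1
yellow -1 18 [-38.6  24.3   2.6] w 67.7
yellow 1 21 [38.9 -0.4 -0.7] w 21.0
orange -1 18 [-39.1  48.5  48. ] w 18.5
orange 1 21 [37.7 50.4 50.2] w 19.5
-64 59; -60 61; -56 53; -44 53; -40 57; -36 58; -12 61; -8 55; 8 53; 12 57; 16 58; 32 59; 36 61; 40 53; 60 53; 64 58; 68 56; 
plate 3808 [-777.1  257.7] ((-175.44058227539062, -307.636962890625), (1954.73828125, 1203.57080078125), 65.69654846191406) [101.64204047 253.56885211]
[ 495.97231232 -227.78430337  171.88766913] [1.79998128e+02 1.02195012e-03 7.78521497e+00] [ 0.52982825 -0.39784337 -0.52028816] 7.175
```

```bash
python3 - <<'E'
from h import *
p,d,W=snap("wrist");Z=W[...,2];a=np.radians(7.8);D=W[...,:2]-np.array([490.3,-179.5])
X=D[...,0]*np.cos(a)+D[...,1]*np.sin(a);Y=-D[...,0]*np.sin(a)+D[...,1]*np.cos(a)
for y,w in ((-50,3),(0,4),(50,6)):
    for x in range(-30,31,10):
        k=(np.abs(X-x)<5)&(np.abs(Y-y)<w)&(Z<75);print(y,x,k.sum(),np.round(np.percentile(Z[k],[5,25,50,75,95])) if k.sum() else "")
E
```

```text
-50 -30 0 
-50 -20 0 
-50 -10 0 
-50 0 48 [22. 23. 23. 24. 44.]
-50 10 73 [23. 23. 24. 45. 46.]
-50 20 85 [ 8. 10. 23. 44. 46.]
-50 30 28 [35. 44. 47. 49. 51.]
0 -30 231 [ 9. 24. 39. 49. 56.]
0 -20 105 [ 8. 15. 24. 37. 45.]
0 -10 115 [14. 15. 20. 35. 44.]
0 0 126 [14. 15. 20. 35. 45.]
0 10 118 [14. 15. 21. 34. 44.]
0 20 131 [ 8. 15. 21. 36. 45.]
0 30 41 [28. 37. 46. 51. 53.]
50 -30 289 [12. 31. 42. 50. 55.]
50 -20 138 [19. 21. 31. 39. 45.]
50 -10 169 [19. 21. 28. 38. 45.]
50 0 167 [19. 20. 27. 38. 44.]
50 10 167 [19. 21. 27. 37. 44.]
50 20 172 [15. 21. 30. 39. 45.]
50 30 66 [24. 35. 45. 50. 54.]
```

Request:
apply_moves --pt "0.8 1.4 0 0 0 0" --pt "0 0 8 0 0 0" --pt "0 0 15 0 0 0" --pt "0 0 15 0 0 0" --pt "0 0 10 0 0 0"

```text
time: 7.85
tool_pos: [496.1, -228.6, 121.8]
tcp_rot: [-179.9, 0.1, 7.8]
ft_force: [0.2, -0.3, -0.5]
finger_gap: 6.9
grip_force: 60.0
```

Depth shows the stops at roughly 23 mm (blue) and 20 mm (orange). Easing the plate into the funnel now.

Request:
apply_moves --pt "0 0 3 0 0 0" --pt "0 0 3 0 0 0" --pt "0 0 3 0 0 0" --pt "0 0 2 0 0 0" --pt "0 0 2 0 0 0"

```text
time: 8.48
tool_pos: [497.1, -229.1, 111.0]
tcp_rot: [180.0, -0.0, 7.8]
ft_force: [0.0, 0.0, -1.0]
finger_gap: 6.9
grip_force: 60.0
```

Request:
apply_moves --pt "0 0 1 0 0 0" --pt "0 0 1 0 0 0" --pt "0 0 1 0 0 0" --pt "0 0 1 0 0 0" --pt "0 0 1 0 0 0"

```text
time: 9.1
tool_pos: [497.3, -229.5, 106.4]
tcp_rot: [179.9, -0.0, 7.8]
ft_force: [-0.4, -0.3, 3.7]
finger_gap: 6.9
grip_force: 60.8
```

Request:
apply_moves --pt "0 0 0.8 0 0 0" --pt "0 0 0.8 0 0 0" --pt "0 0 0.8 0 0 0" --pt "0 0 0.8 0 0 0" --pt "0 0 0.8 0 0 0"

```text
time: 9.72
tool_pos: [498.0, -229.4, 103.8]
tcp_rot: [179.9, -0.1, 7.8]
ft_force: [-3.0, 2.7, 14.2]
finger_gap: 7.0
grip_force: 62.2
```

Request:
apply_moves --pt "0 0 1 0 0 0" --pt "0 0 1 0 0 0" --pt "0 0 1 0 0 0" --pt "0 0 1 0 0 0" --pt "0 0 1 0 0 0"

```text
time: 10.35
tool_pos: [496.9, -229.2, 96.8]
tcp_rot: [180.0, 0.0, 7.8]
ft_force: [0.5, -2.1, 2.1]
finger_gap: 7.1
grip_force: 60.4
```

Through the jaw's foot and now in light drag (2 N). Going on to 30 mm, above the expected stop.

Request:
apply_moves --pt "0 0 1.8 0 0 0" --pt "0 0 1.8 0 0 0" --pt "0 0 1.8 0 0 0" --pt "0 0 1.5 0 0 0" --pt "0 0 1.2 0 0 0"

```text
time: 10.98
tool_pos: [496.9, -229.2, 88.7]
tcp_rot: [180.0, 0.0, 7.8]
ft_force: [-0.3, -3.0, 1.4]
finger_gap: 6.9
grip_force: 60.3
```

Request:
apply_moves --pt "0 0 0.6 0 0 0" --pt "0 0 0.6 0 0 0" --pt "0 0 0.6 0 0 0" --pt "0 0 0.6 0 0 0" --pt "0 0 0.4 0 0 0"

```text
time: 11.6
tool_pos: [497.0, -229.1, 85.9]
tcp_rot: [180.0, -0.0, 7.8]
ft_force: [0.6, -3.1, 0.9]
finger_gap: 7.2
grip_force: 60.3
```

Request:
apply_moves --pt "0 0 0.3 0 0 0" --pt "0 0 0.3 0 0 0" --pt "0 0 0.3 0 0 0" --pt "0 0 0.3 0 0 0" --pt "0 0 0.3 0 0 0"

```text
time: 12.22
tool_pos: [497.0, -229.1, 84.5]
tcp_rot: [180.0, 0.0, 7.8]
ft_force: [0.6, -4.5, 1.7]
finger_gap: 7.1
grip_force: 60.3
```

Request:
apply_moves --pt "0 0 0.2 0 0 0" --pt "0 0 0.2 0 0 0" --pt "0 0 0.2 0 0 0" --pt "0 0 0.2 0 0 0" --pt "0 0 0.2 0 0 0"

```text
time: 12.85
tool_pos: [496.9, -229.1, 83.5]
tcp_rot: [180.0, 0.0, 7.8]
ft_force: [1.6, -3.4, 0.7]
finger_gap: 6.9
grip_force: 60.3
```

Request:
apply_moves --pt "0 0 0.2 0 0 0" --pt "0 0 0.2 0 0 0" --pt "0 0 0.2 0 0 0" --pt "0 0 0.2 0 0 0" --pt "0 0 0.2 0 0 0"

```text
time: 13.48
tool_pos: [497.0, -229.1, 82.7]
tcp_rot: [180.0, -0.0, 7.8]
ft_force: [1.0, -2.9, 3.2]
finger_gap: 7.0
grip_force: 60.6
```

Request:
apply_moves --pt "0 0 0.2 0 0 0" --pt "0 0 0.2 0 0 0" --pt "0 0 0.2 0 0 0" --pt "0 0 0.1 0 0 0" --pt "0 0 0 0 0 0"

```text
time: 14.1
tool_pos: [497.1, -229.1, 82.2]
tcp_rot: [180.0, -0.0, 7.8]
ft_force: [-0.1, -2.7, 6.1]
finger_gap: 7.3
grip_force: 61.2
```

Request:
apply_moves --pt "0 0 0.2 0 0 0" --pt "0 0 0.2 0 0 0" --pt "0 0 0.2 0 0 0" --pt "0 0 0 0 0 0" --pt "0 0 0 0 0 0"

```text
time: 14.72
tool_pos: [497.2, -229.2, 82.0]
tcp_rot: [180.0, -0.0, 7.8]
ft_force: [-2.1, -2.9, 8.2]
finger_gap: 7.1
grip_force: 61.5
```

Request:
apply_moves --pt "0 0 0.2 0 0 0" --pt "0 0 0.2 0 0 0" --pt "0 0 0 0 0 0" --pt "0 0 0 0 0 0" --pt "0 0 0 0 0 0"

```text
time: 15.35
tool_pos: [497.3, -229.2, 81.8]
tcp_rot: [180.0, -0.0, 7.8]
ft_force: [-2.4, -2.6, 11.3]
finger_gap: 6.7
grip_force: 61.7
```

Request:
apply_moves --pt "0 0 0 0 0 0" --pt "0 0 0 0 0 0" --pt "0 0 0 0 0 0" --pt "0 0 -10 0 0 0" --pt "0 0 -15 0 0 0" --fingers 40

```text
time: 15.98
tool_pos: [496.7, -228.9, 106.3]
tcp_rot: [-180.0, 0.0, 7.8]
ft_force: [0.6, -0.4, 0.7]
finger_gap: 40.0
grip_force: 0.0
```

Request:
apply_moves --pt "0 0 -25 0 0 0" --pt "0 0 -35 0 0 0" --pt "0 0 -35 0 0 0" --pt "0 0 -20 0 0 0" --pt "0 0 0 0 0 0" --fingers 60

```text
time: 16.6
tool_pos: [498.0, -229.7, 223.1]
tcp_rot: [179.9, -0.2, 7.8]
ft_force: [0.1, -0.9, -0.0]
finger_gap: 60.2
grip_force: 0.0
```

```bash
python3 - <<'E'
from look import *
s,p,W=look("blue",(496.7,-228.2),70)
print(s["tool_pos"],s["tcp_rot"],s["ft_force"],s["joint_pos"])
c=np.array([542.5,103]);d=c-s["tool_pos"][:2]
for yaw in (s["tcp_rot"][2],22.8):
  y=np.radians(yaw);print(yaw,"tool shift",d[0]*np.cos(y)+d[1]*np.sin(y),d[0]*np.sin(y)-d[1]*np.cos(y))
save("w3.png",p)
E
```

```text
n 415
ztop 108.50499554499052 rect [ 498.1 -228.7] [46.7  6.7] 7.9 373
[ 498.02746707 -229.65714639  223.07679233] [179.85866835  -0.18557675   7.78081011] [ 0.11312955 -0.87128465 -0.01504056] [-3.01144503e+01 -5.18990216e-01  9.44413764e+01  2.46123762e-03
  8.58443601e+01  5.21047951e+01]
7.780810110390828 tool shift 89.09945255167666 -323.5735940764207
22.8 tool shift 169.90741853575847 -289.4305656890014
```

View pics/w3.png

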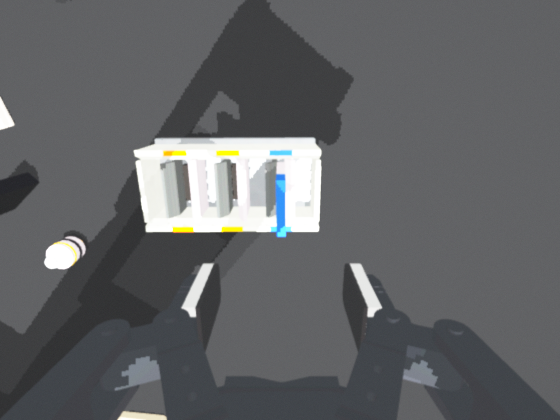

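The thin plate stands in the blue slot (280,205), top at 108 mm, i.e. on the ~23 mm stop. On to the thick plate.

Request:
apply_moves --pt "10 -36 0 0 0 0" --pt "14 -52 5 0 0 0" --pt "15 -54 10 0 0 0" --pt "15 -54 10 0 0 0" --pt "15 -54 10 0 0 0"

```text
time: 17.27
tool_pos: [530.2, 29.8, 183.2]
tcp_rot: [-180.0, 0.2, 7.8]
ft_force: [0.8, 0.9, -0.0]
finger_gap: 60.0
grip_force: 0.0
```

Request:
apply_moves --pt "13 -45 10 0 0 0" --pt "8 -28 8 0 0 0" --pt "0 0 0 0 0 -0.13" --pt "0 0 0 0 0 -0.13" --pt "0 0 0 0 0 0"

```text
time: 17.9
tool_pos: [541.2, 103.2, 165.6]
tcp_rot: [-179.9, 0.2, 22.6]
ft_force: [-0.2, 0.3, -0.8]
finger_gap: 59.8
grip_force: 0.0
```

```bash
python3 - <<'E'
from look import *
s,p,W=look("orange",(542.5,103))
print(s["tool_pos"],s["tcp_rot"],s["ft_force"])
hsv=cv2.cvtColor(p,cv2.COLOR_RGB2HSV)
m=(hsv[...,0]>=3)&(hsv[...,0]<=32)&(hsv[...,1]>110)&(np.hypot(W[...,0]-542,W[...,1]-103)<50)&(W[...,2]>85)
r=cv2.minAreaRect(W[m][:,:2].astype(np.float32));print(r)
d=np.array(r[0])-s["tool_pos"][:2];y=np.radians(s["tcp_rot"][2]);print("shift",d[0]*np.cos(y)+d[1]*np.sin(y),d[0]*np.sin(y)-d[1]*np.cos(y))
E
```

```text
n 859
ztop 89.15496154815878 rect [554.6 107. ] [26.4 15. ] 22.2 721
[541.15725317 103.17822368 165.61800213] [-179.94249076    0.18786796   22.64891823] [-0.24018205  0.30955952 -0.84200296]
((543.1785888671875, 102.45372772216797), (50.66874694824219, 15.711585998535156), 23.29945945739746)
shift 1.586462510164827 1.4470069475306078
```

Request:
apply_moves --pt "1.6 1.4 0 0 0 -0.008" --pt "0 0 25 0 0 0" --pt "0 0 32 0 0 0" --pt "0 0 27 0 0 0" --pt "0 0 18 0 0 0" --fingers 50

```text
time: 18.58
tool_pos: [543.7, 102.2, 64.1]
tcp_rot: [-180.0, 0.1, 23.1]
ft_force: [-0.2, -0.2, -0.9]
finger_gap: 49.7
grip_force: 0.0
```

Request:
apply_moves --pt "0 0 0 0 0 0" --pt "0 0 0 0 0 0" --pt "0 0 0 0 0 0" --pt "0 0 0 0 0 0" --pt "0 0 0 0 0 0" --fingers 0 --grip_force 60

```text
time: 19.2
tool_pos: [545.2, 102.6, 66.9]
tcp_rot: [180.0, -0.1, 23.1]
ft_force: [-0.9, 0.2, 3.6]
finger_gap: 14.5
grip_force: 60.6
```

Request:
apply_moves --pt "0 0 -5 0 0 0" --pt "0 0 -15 0 0 0" --pt "0 0 -30 0 0 0" --pt "0 0 -35 0 0 0" --pt "0 0 -25 0 0 0"

```text
time: 19.82
tool_pos: [544.9, 102.6, 178.5]
tcp_rot: [180.0, -0.1, 23.1]
ft_force: [0.7, 0.6, -2.3]
finger_gap: 14.8
grip_force: 59.8
```

```bash
python3 - <<'E'
from look import *
s=sense();p,d,W=snap("wrist")
hsv=cv2.cvtColor(p,cv2.COLOR_RGB2HSV)
m=(hsv[...,0]>=3)&(hsv[...,0]<=32)&(hsv[...,1]>110)&(np.hypot(W[...,0]-542,W[...,1]-103)<50)&(W[...,2]>85)
P=W[m];zt=np.percentile(P[:,2],90);r=cv2.minAreaRect(P[P[:,2]>zt-4][:,:2].astype(np.float32));print(zt,r)
print(s["tool_pos"],s["tcp_rot"],s["ft_force"],s["finger_gap"],s["time"])
d=np.array([483.5,-129.7])-s["tool_pos"][:2];y=np.radians(s["tcp_rot"][2]);print("shift",d[0]*np.cos(y)+d[1]*np.sin(y),d[0]*np.sin(y)-d[1]*np.cos(y))
E
```

```text
200.86944330435085 ((543.4432983398438, 101.61019134521484), (50.63692855834961, 16.801443099975586), 23.575490951538086)
[544.92006739 102.55089693 178.49764908] [ 1.79965548e+02 -1.10367122e-01  2.31388312e+01] [ 0.67373106  0.61202379 -2.25325955] 14.815906301647022 19.825
shift -147.74456375467705 189.43190776994214
```

Request:
apply_moves --pt "-20 26 0 0 0 0" --pt "-32 41 0 0 0 0" --pt "-36 46 0 0 0 0" --pt "-36 46 0 0 0 0" --pt "-24 30 0 0 0 0"

```text
time: 20.5
tool_pos: [481.5, -131.6, 175.8]
tcp_rot: [180.0, 0.0, 23.1]
ft_force: [1.9, -1.3, -2.2]
finger_gap: 14.6
grip_force: 59.8
```

Request:
apply_moves --pt "0 0 0 0 0 0.1" --pt "0 0 0 0 0 0.167" --pt "0 0 0 0 0 0" --pt "0 0 0 0 0 0" --pt "0 0 0 0 0 0"

```text
time: 21.12
tool_pos: [482.6, -129.3, 175.7]
tcp_rot: [-180.0, 0.0, 8.0]
ft_force: [-0.8, 0.3, -1.5]
finger_gap: 14.9
grip_force: 59.8
```

```bash
python3 - <<'E'
from lab import *
labels("wrist",(3,32));print()
s=sense();print(s["tool_pos"],s["tcp_rot"],s["ft_force"],s["time"])
E
```

```text
wrist rack 4858 [ 490.8 -180.2] [ 82. 177.] 8.1
rack ext X [-40.6  41.7] Y [-88.7  87.1]
yellow -1 119 [-37.9  -0.6  -0.6] w 20.4
yellow 1 310 [38.5 24.5 20.5] w 70.6
orange 1 50 [38.4 49.4 49.5] w 20.8
-64 57; -48 60; -44 9; -40 10; -36 54; -32 8; -28 9; -16 57; -12 57; -8 49; -4 15; 4 46; 8 51; 12 55; 16 8; 20 8; 24 8; 28 8; 32 57; 36 57; 40 49; 44 20; 48 20; 52 20; 56 46; 60 51; 64 56; 68 8; 72 8; 76 9; 
plate 4376 [-1.8 50.6] ((480.9443664550781, -129.47227478027344), (51.296913146972656, 17.724679946899414), 9.714298248291016) [175.06716635 204.04451028]

[ 482.61095895 -129.29146211  175.77057172] [-1.79997795e+02  1.99291100e-03  7.95114559e+00] [ 0.09707676  0.55281784 -2.27167992] 21.175
```

Request:
apply_moves --pt "1.5 0.8 0 0 0 0" --pt "0 0 8 0 0 0" --pt "0 0 15 0 0 0" --pt "0 0 15 0 0 0" --pt "0 0 10 0 0 0"

```text
time: 21.8
tool_pos: [483.3, -129.7, 125.8]
tcp_rot: [-179.9, 0.1, 7.8]
ft_force: [-0.1, 0.1, -3.9]
finger_gap: 14.8
grip_force: 59.8
```

Request:
apply_moves --pt "0 0 3 0 0 0" --pt "0 0 3 0 0 0" --pt "0 0 3 0 0 0" --pt "0 0 2 0 0 0" --pt "0 0 1 0 0 0"

```text
time: 22.42
tool_pos: [484.3, -130.1, 115.9]
tcp_rot: [180.0, -0.0, 7.8]
ft_force: [0.9, -0.4, -2.3]
finger_gap: 14.9
grip_force: 59.8
```

Request:
apply_moves --pt "0 0 0.6 0 0 0" --pt "0 0 0.6 0 0 0" --pt "0 0 0.6 0 0 0" --pt "0 0 0.6 0 0 0" --pt "0 0 0.6 0 0 0"

```text
time: 23.05
tool_pos: [484.2, -130.1, 112.8]
tcp_rot: [180.0, -0.0, 7.8]
ft_force: [0.5, -0.1, -2.3]
finger_gap: 14.7
grip_force: 59.8
```

Request:
apply_moves --pt "0 0 0.6 0 0 0" --pt "0 0 0.6 0 0 0" --pt "0 0 0.5 0 0 0" --pt "0 0 0.4 0 0 0" --pt "0 0 0.4 0 0 0"

```text
time: 23.68
tool_pos: [484.5, -130.4, 110.6]
tcp_rot: [180.0, -0.0, 7.8]
ft_force: [0.3, -2.2, 0.1]
finger_gap: 15.0
grip_force: 60.2
```

Request:
apply_moves --pt "0 0 0.3 0 0 0" --pt "0 0 0.3 0 0 0" --pt "0 0 0.3 0 0 0" --pt "0 0 0.3 0 0 0" --pt "0 0 0.3 0 0 0"

```text
time: 24.3
tool_pos: [484.5, -130.3, 109.1]
tcp_rot: [180.0, -0.0, 7.8]
ft_force: [0.0, -3.6, 3.4]
finger_gap: 14.4
grip_force: 60.6
```

Request:
apply_moves --pt "0 0 0.3 0 0 0" --pt "0 0 0.3 0 0 0" --pt "0 0 0.3 0 0 0" --pt "0 0 0.3 0 0 0" --pt "0 0 0.3 0 0 0"

```text
time: 24.92
tool_pos: [484.5, -130.3, 107.7]
tcp_rot: [180.0, -0.0, 7.8]
ft_force: [-0.0, -4.4, 7.6]
finger_gap: 14.7
grip_force: 61.1
```

Request:
apply_moves --pt "0 0 0.2 0 0 0" --pt "0 0 0.2 0 0 0" --pt "0 0 0.2 0 0 0" --pt "0 0 0.2 0 0 0" --pt "0 0 0.2 0 0 0"

```text
time: 25.55
tool_pos: [484.7, -130.3, 107.5]
tcp_rot: [180.0, -0.1, 7.8]
ft_force: [-2.1, -2.9, 12.5]
finger_gap: 14.9
grip_force: 62.0
```

Force rises on the fixed wall's slope. Backing off a little and shifting away from it (+y).

Request:
apply_moves --pt "0 0 -0.6 0 0 0" --pt "0 -0.4 0 0 0 0" --pt "0 -0.4 0 0 0 0" --pt "0 0 0 0 0 0" --pt "0 0 0 0 0 0"

```text
time: 26.18
tool_pos: [483.7, -129.4, 106.1]
tcp_rot: [180.0, 0.1, 7.8]
ft_force: [2.5, -5.3, -1.1]
finger_gap: 14.8
grip_force: 60.0
```

It slipped past the edge; only light drag remains. Continuing down.

Request:
apply_moves --pt "0 0 0.6 0 0 0" --pt "0 0 0.8 0 0 0" --pt "0 0 1 0 0 0" --pt "0 0 1 0 0 0" --pt "0 0 1 0 0 0"

```text
time: 26.8
tool_pos: [483.4, -129.4, 101.6]
tcp_rot: [-180.0, 0.1, 7.8]
ft_force: [1.1, -6.5, 0.1]
finger_gap: 14.8
grip_force: 60.1
```

Request:
apply_moves --pt "0 0 1.8 0 0 0" --pt "0 0 1.8 0 0 0" --pt "0 0 1.8 0 0 0" --pt "0 0 1.5 0 0 0" --pt "0 0 1.2 0 0 0"

```text
time: 27.42
tool_pos: [483.4, -129.4, 93.5]
tcp_rot: [180.0, 0.1, 7.8]
ft_force: [0.8, -5.5, -0.5]
finger_gap: 14.9
grip_force: 60.1
```

Request:
apply_moves --pt "0 0 1.3 0 0 0" --pt "0 0 1.3 0 0 0" --pt "0 0 1.2 0 0 0" --pt "0 0 1.2 0 0 0" --pt "0 0 1 0 0 0"

```text
time: 28.05
tool_pos: [483.4, -129.4, 87.5]
tcp_rot: [180.0, 0.1, 7.8]
ft_force: [0.1, -5.6, 1.0]
finger_gap: 14.9
grip_force: 60.2
```

Request:
apply_moves --pt "0 0 0.4 0 0 0" --pt "0 0 0.4 0 0 0" --pt "0 0 0.4 0 0 0" --pt "0 0 0.3 0 0 0" --pt "0 0 0.3 0 0 0"

```text
time: 28.68
tool_pos: [483.4, -129.4, 85.8]
tcp_rot: [180.0, 0.1, 7.8]
ft_force: [0.8, -6.5, 0.2]
finger_gap: 14.7
grip_force: 60.1
```

Request:
apply_moves --pt "0 0 0.2 0 0 0" --pt "0 0 0.2 0 0 0" --pt "0 0 0.2 0 0 0" --pt "0 0 0.2 0 0 0" --pt "0 0 0.2 0 0 0"

```text
time: 29.3
tool_pos: [483.4, -129.5, 84.8]
tcp_rot: [180.0, 0.1, 7.8]
ft_force: [1.5, -5.0, -0.4]
finger_gap: 15.2
grip_force: 60.2
```

Request:
apply_moves --pt "0 0 0.2 0 0 0" --pt "0 0 0.2 0 0 0" --pt "0 0 0.2 0 0 0" --pt "0 0 0.2 0 0 0" --pt "0 0 0.2 0 0 0"

```text
time: 29.92
tool_pos: [483.4, -129.4, 83.8]
tcp_rot: [180.0, 0.1, 7.8]
ft_force: [1.0, -6.2, 0.4]
finger_gap: 14.8
grip_force: 60.2
```

Request:
apply_moves --pt "0 0 0.2 0 0 0" --pt "0 0 0.2 0 0 0" --pt "0 0 0.2 0 0 0" --pt "0 0 0.2 0 0 0" --pt "0 0 0.2 0 0 0"

```text
time: 30.55
tool_pos: [483.5, -129.5, 83.1]
tcp_rot: [180.0, 0.1, 7.8]
ft_force: [0.2, -5.3, 3.1]
finger_gap: 14.9
grip_force: 60.6
```

Request:
apply_moves --pt "0 0 0.2 0 0 0" --pt "0 0 0.2 0 0 0" --pt "0 0 0.2 0 0 0" --pt "0 0 0.1 0 0 0" --pt "0 0 0 0 0 0"

```text
time: 31.18
tool_pos: [483.6, -129.5, 82.8]
tcp_rot: [180.0, 0.1, 7.8]
ft_force: [-1.6, -5.6, 6.4]
finger_gap: 14.6
grip_force: 60.9
```

Request:
apply_moves --pt "0 0 0.2 0 0 0" --pt "0 0 0.2 0 0 0" --pt "0 0 0.1 0 0 0" --pt "0 0 0 0 0 0" --pt "0 0 0 0 0 0"

```text
time: 31.8
tool_pos: [483.7, -129.5, 82.5]
tcp_rot: [180.0, 0.1, 7.8]
ft_force: [-2.0, -5.1, 6.9]
finger_gap: 14.8
grip_force: 61.3
```

Request:
apply_moves --pt "0 0 0.2 0 0 0" --pt "0 0 0.1 0 0 0" --pt "0 0 0 0 0 0" --pt "0 0 0 0 0 0" --pt "0 0 0 0 0 0"

```text
time: 32.42
tool_pos: [483.7, -129.5, 82.3]
tcp_rot: [180.0, 0.1, 7.8]
ft_force: [-2.4, -4.6, 9.5]
finger_gap: 15.0
grip_force: 61.4
```

Request:
apply_moves --pt "0 0 0 0 0 0" --pt "0 0 0 0 0 0" --pt "0 0 0 0 0 0" --pt "0 0 -10 0 0 0" --pt "0 0 -15 0 0 0" --fingers 45

```text
time: 33.05
tool_pos: [483.8, -129.1, 107.7]
tcp_rot: [-180.0, 0.0, 7.8]
ft_force: [0.8, 0.0, 0.9]
finger_gap: 45.4
grip_force: 0.0
```

Request:
apply_moves --pt "0 0 -25 0 0 0" --pt "0 0 -35 0 0 0" --pt "0 0 -35 0 0 0" --pt "0 0 -15 0 0 0" --pt "0 0 0 0 0 0"

```text
time: 33.67
tool_pos: [484.8, -129.6, 218.5]
tcp_rot: [179.9, -0.1, 7.8]
ft_force: [-0.2, 0.6, 1.0]
finger_gap: 44.9
grip_force: 0.0
```

```bash
python3 - <<'E'
from look import *
s,p,W=look("orange",(483.5,-129.5),80);look("blue",(496.7,-228.2),75)
hsv=cv2.cvtColor(p,cv2.COLOR_RGB2HSV)
m=(hsv[...,0]>=3)&(hsv[...,0]<=32)&(hsv[...,1]>110)&(np.hypot(W[...,0]-483,W[...,1]+130)<50)&(W[...,2]>90)
P=W[m];zt=np.percentile(P[:,2],80);print("thick top",zt,cv2.minAreaRect(P[P[:,2]>zt-4][:,:2].astype(np.float32)))
q,_,_=snap("side");save("end.png",np.hstack([p[60:400,100:500],q[80:420,100:500]]))
E
```

```text
n 914
ztop 105.28057927501992 rect [ 481.9 -130.4] [49.9 15.5] 8.4 824
n 619
ztop 105.22182062934259 rect [ 496.5 -229.1] [50.2  8.2] 8.4 183
thick top 104.98901523259647 ((481.94549560546875, -130.42520141601562), (49.932350158691406, 15.519309997558594), 8.333346366882324)
```

View pics/end.png

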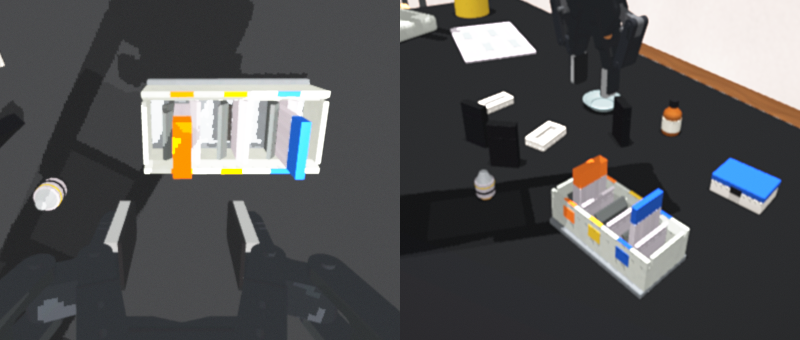

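Both plates stand in their own slots, orange at (182,147) and blue at (297,147) in the left half. Their tops are at about 105 and 108 mm, matching the stops I felt, and the bystanders have not moved.

```bash
python3 -c "
from bench import job
print(job.hand_in())"
```

```text
the job is handed in; nothing more can be done
None
```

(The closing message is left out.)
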